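# Layer a pressing and set the press selector

## Robot

A 7-joint arm with a two-finger parallel gripper is mounted at the origin on the work surface. World frame = base frame: x ahead of the robot, y to its left, z up, the work surface at z = 0. Lengths are in m, angles in rad, forces in N, time in s.
With the tool pointing down it reaches from about 0.4 to 0.875 m from the base axis. Payload 19.3 kg.
Tool frame: the origin (TCP) lies on the centre line of the jaws, within the pads' length; the fingertips stand 14 mm ahead of it and the grasp point (between the pads) lies 5 mm behind it; y points along the fingers, x is the direction in which the jaws open and shut, and the axes are right-handed (so a half turn about y gives the same grasp; the last joint's range is limited). The gripper opens to 85 mm and grips with 20 to 120 N. Pads are 22 mm wide; open, the fingers measure 114 mm over their backs; the gripper's body (76 mm by 85 mm) begins 54 mm behind the grasp point. The pads swing forward as they close: fully open they stand 13 mm farther back than shut.
Start: joints at [-0.07, 0.521, -0.036, 1.599, 0.021, 1.021, -0.113], TCP at [0.625, -0, 0.206] pointing down, gripper open.
Joint ranges: [-2.91, 2.91], [-0.3, 2.13], [-1.5, 1.42], [0.17, 2.43], [-1.26, 4.41], [0.16, 1.93], [-2.52, 2.52]. Speed limits (rad/s): [1.89, 1.89, 2.39, 2.39, 3.01, 3.01, 3.01].

## Interface

Orientations are given as [roll, pitch, yaw] about the fixed x, y, z axes, in that order (R = Rz(yaw) Ry(pitch) Rx(roll)).
In Python, from workcell import monitor, grab_frame, workorder gives the robot as it stands.
- The arm moves only by the tool drive_tool, never from a script. Its argument "steps" is one flat list of numbers, 5 for each row, row after row: the finger opening in mm, from 0 to 85.4, then the shift along the world's x, y, z in mm, then the turn about the world's z in degrees. In form: [fingers, tx, ty, tz, twist, fingers, tx, ty, tz, twist, ...]. A call has exactly 5 rows; each row shifts and turns the commanded pose from where the row before left it; what a row does not reach is not made up. A row lasts 1/12 s, in which the tool goes at most 41.7 mm and 7.16 degrees, less where a joint would pass 70% of its speed; a pose out of reach is approached as far as the arm can. A call is refused whole if a number of a shift passes 41.7 or a number of a turn 7.16, either way. A call with a gripper value outside its range is refused whole. The fingers move at their own pace and stop on an object; "grip_force" is the grip in N (left out, the last holds). Time passes only in rows, so rows that do not move let the fingers close, or fill a call up. It gives the time, the measured TCP pose, the force and the opening at its end, in the units of the state.
- monitor.observe(): the state, without advancing time (a new reading comes with each control period).
- grab_frame(name): name is "scene" or "side" or "wrist"; returns a dict with "frame" (420x560x3 uint8, red, green, blue), "vertical_fov" (degrees; the focal length in pixels is half the picture's height over the tangent of half this angle, whatever the lens; pixels are square), "cx", "cy" (the principal point, pixels), "xyz" and "orientation" of the camera in the world. Camera axes: x right, y down, z forward; pixel columns grow to the right and rows downward; lengths in m; the calibration is good to about 2 mm. A picture is of the moment at which its call begins. There is no depth.
- workorder.job_done(): hands the job in, once; it reports no verdict.
The state is a dict: "clock": time; "qpos": joint angles; "qd": joint speeds; "joint_efforts": joint torques, N m; "position": TCP position; "tool_rot": TCP orientation; "force": force on the tool from outside, world axes, zero at the start; "moment": the same for the moment, N m; "grip_width": finger opening in m.
Only numpy, scipy, OpenCV 4.12 (cv2) and the standard library are available. Lean on these libraries where they do the work, as an engineer would, in place of code of your own. Each camera call takes 0.05 s, during which the arm holds its last target. There are 200 camera calls.

## Task

Get the little bench press ready: lay the blue separator card squarely on the brass plate that is already on the press bed, then lay the copper plate squarely on the card, both centred and set down rather than dropped. Then turn the black selector lever until it clicks in at the red marker, let go, and leave the other things on the bench where they are.

Things in the scene. Friction and masses are not known exactly. Their poses are not given: they have to be found in the camera images.
- press: Fixed green press. Origin on the table under the bed's centre; x away from the robot at yaw 0, y left, z up. Steel bed 94 (x) x 36 (y) mm, top 53 mm above the table, on a base 18 mm high (y +-60 mm). Column 44 mm across at x 135, beam swung to the back (x 110 to 260, top 148 mm high). Control box 160 x 160 mm centred at x -20, y -180, its dial plate on top at 54 mm.
- dial_centre (a point): Point on the selector's axis (vertical) at the level of the dial plate's top, 54 mm above the table.
- selector (a joint): Angle of the black selector lever, rad, counter-clockwise seen from above; at 0 its pointer end points along the press's -x (towards the robot). Stops at +-1.6. Seven spring detents 0.5 rad apart, -1.5 to 1.5: past halfway it snaps into the next by itself; takes about 0.17 Nm. Starts near 0. Markers stand at -1, -0.5, 0.5, 1.
- pointer (a point): Point 64 mm from the dial axis, 12 mm past the lever's pointer end, at dial plate level; lies over a marker's origin when set to it. Lever: hub 54 mm across, 12 mm high; bar 16 mm wide, upright sides from 10 to 46 mm above the dial plate, reaching 52 mm from the axis at the pointer end (white line on top), 28 mm at the other. Can be pushed from the side or gripped.
- marker_red: Red: the setting wanted. A red plastic disc, 20 mm across, 4 mm thick, fixed on the dial plate 64 mm from the dial's axis, at one of the detents; the four markers trade places from start to start. Origin at the centre of its underside.
- marker_yellow: A yellow plastic disc, 20 mm across, 4 mm thick, fixed on the dial plate 64 mm from the dial's axis, at one of the detents; the four markers trade places from start to start. Origin at the centre of its underside.
- marker_blue: A blue plastic disc, 20 mm across, 4 mm thick, fixed on the dial plate 64 mm from the dial's axis, at one of the detents; the four markers trade places from start to start. Origin at the centre of its underside.
- marker_white: A white plastic disc, 20 mm across, 4 mm thick, fixed on the dial plate 64 mm from the dial's axis, at one of the detents; the four markers trade places from start to start. Origin at the centre of its underside.
- brass_plate: Brass plate 96 x 40 x 8 mm, 0.26 kg, lying loose and centred on the press bed, its underside 53 mm and top 61 mm above the table. Origin at the centre of its underside; x along its length, y along its width, z up.
- card: Blue stiff separator card 104 x 48 x 5 mm, about 35 g, lying lengthwise on a dark wooden block 90 x 32 x 22 mm fixed to the table, so its long edges overhang by 8 mm, its underside 22 mm above the table. Origin at the centre of its underside; x along its length, y along its width, z up.
- copper_plate: Copper plate 112 x 56 x 6 mm, about 0.33 kg, lying lengthwise on another such wooden block, its long edges overhanging by 12 mm, its underside 22 mm above the table. Origin at the centre of its underside; x along its length, y along its width, z up.
- jar: Bystander: amber glass jar with a brass lid, 64 mm across, about 85 mm high. Origin at the centre of its underside.
- screwdriver: Bystander: red-handled screwdriver about 200 mm long lying on the table, handle along its -x. Origin under its middle.
- bead_tray: Bystander: open wooden tray 120 x 90 x 22 mm. Origin at the centre of its underside.
Mind the look-alikes: they are no part of the job. Of the things like the card, leave any that is green or white; of the rest the larger one is meant.

How it is judged:
By the outcome, as a careful person would: the job done as asked, in the order asked, and still so for the second after the job is handed in, with the robot touching nothing.
It also fails if it takes over 59 s, if anything falls off the work surface, if the arm or the gripper's body presses on something with over 40 N, if the wrist force passes 120 N, or if a joint passes its speed limit or range.

## Working session

There is one attempt and no reset: what is moved stays moved. The work goes in short steps, Python scripts to look and compute and a tool call to move; the robot and the scene stay as the last step left them, time stands still between calls to the robot, and variables do not carry over. Pictures are saved under pics/ and viewed, about 8 in all and at most 12, crops included, and the job is handed in when it is done.

Besides the shell and the picture viewer there is one more tool, called after "Call:" as name(argument=value, ...) on one line, values as JSON. drive_tool: Moves the arm, as the interface text tells. Its arguments: {"type":"object","properties":{"steps":{"type":"array"},"grip_force":{"type":"number"}},"required":["steps"]}

```bash
mkdir -p pics; cat > h.py <<'E'
import numpy as np, cv2, pickle
from scipy.spatial.transform import Rotation as R
from workcell import monitor, grab_frame, workorder
def cam(n):
    d=grab_frame(n); o=np.array(d["orientation"])
    d["R"]=o if o.shape==(3,3) else R.from_euler('xyz',o).as_matrix()
    return d
def ray(d,uv,z):
    f=d["frame"].shape[0]/2/np.tan(np.radians(d["vertical_fov"]/2))
    uv=np.atleast_2d(uv).astype(float)
    v=np.c_[(uv[:,0]-d["cx"])/f,(uv[:,1]-d["cy"])/f,np.ones(len(uv))]@d["R"].T
    p=np.array(d["xyz"]); return p+v*((z-p[2])/v[:,2])[:,None]
def proj(d,P):
    f=d["frame"].shape[0]/2/np.tan(np.radians(d["vertical_fov"]/2))
    q=(np.atleast_2d(P)-np.array(d["xyz"]))@d["R"]
    return np.c_[d["cx"]+f*q[:,0]/q[:,2],d["cy"]+f*q[:,1]/q[:,2]]
def save(n,im): cv2.imwrite(n,im[:,:,::-1])
E
python3 - <<'E'
from h import *
ims=[]
for n in("scene","side","wrist"):
    d=cam(n); pickle.dump(d,open(f"{n}0.pkl","wb")); print(n,d["vertical_fov"],d["cx"],d["cy"],d["xyz"],d["orientation"]); save(f"pics/{n}0.png",d["frame"])
print(monitor.observe())
E
```

```text
scene 49.31292407879806 278.3855674188844 207.89412478264597 [1.0972487  0.67893382 1.05443025] [-2.42343791 -0.00548751  2.50832718]
side 47.66183059128441 279.0950653180724 210.86328353167306 [ 0.1466471  -0.62620148  0.93530985] [-2.41710317  0.00571166 -0.58081446]
wrist 58.19233243861596 276.7810399470455 204.17077694810507 [0.62456144 0.08218778 0.37348008] [ 2.81211457e+00  1.58492176e-03 -8.10765535e-04]
{'clock': 0.15, 'qpos': array([-0.07019696,  0.52186215, -0.03632526,  1.59982016,  0.0211865 ,
        1.02110512, -0.11276742]), 'qd': array([ 1.08445180e-05, -1.05513220e-03,  5.14043297e-04, -1.87394503e-03,
       -7.74446731e-04, -2.30536514e-04, -5.36816811e-04]), 'joint_efforts': array([ 4.00798544e-04, -9.27376485e+01,  1.98035471e+00, -3.70049715e+01,
        1.79930578e-02,  6.46477114e-03, -1.41420460e-05]), 'position': array([ 6.24752945e-01, -2.78363368e-05,  2.05787673e-01]), 'tool_rot': array([-1.57083880e+00,  8.09397460e-04,  7.23491196e-06]), 'force': array([0.15111635, 0.17058794, 0.22690653]), 'moment': array([-0.0175518 , -0.08230452, -0.01366154]), 'grip_width': 0.08517126584686038}
```

View pics/scene0.png

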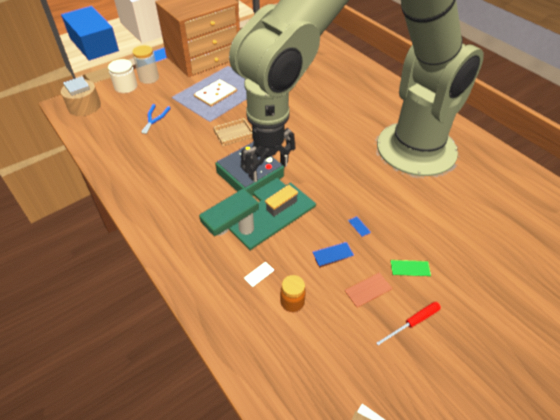

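View pics/side0.png

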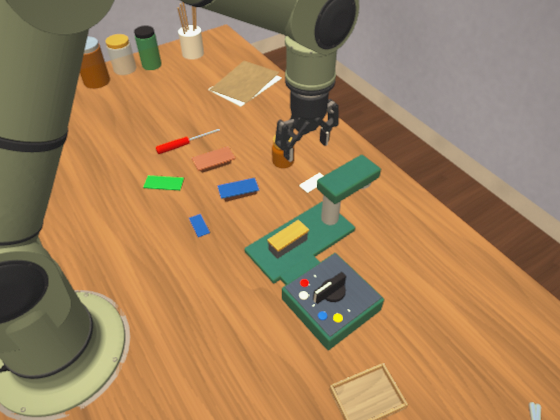

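The side view is clear: card at (238,189), a smaller blue look-alike at (200,226), copper plate at (214,160) and brass plate on the bed at (288,236). The lever is at (330,290), with red at (304,283), white at (303,295), blue at (322,315) and yellow at (338,318). The scene view agrees.

```bash
cat >> h.py <<'E'
def blob(d,lo,hi,near,r=45,lo2=None):
    hsv=cv2.cvtColor(d["frame"],cv2.COLOR_RGB2HSV); m=cv2.inRange(hsv,np.array(lo),np.array(hi))
    w=np.zeros_like(m); cv2.circle(w,tuple(int(v) for v in near),int(r),255,-1); m&=w
    cs=cv2.findContours(m,cv2.RETR_EXTERNAL,cv2.CHAIN_APPROX_NONE)[0]
    return max(cs,key=cv2.contourArea)[:,0,:]
def rect(d,c,z):
    p=ray(d,c,z)[:,:2]; (x,y),(a,b),t=cv2.minAreaRect((p*1000).astype(np.float32))
    if a<b: a,b,t=b,a,t+90
    return np.round([x,y,a,b,(t+90)%180-90],1)
E
python3 - <<'E'
from h import *
S=pickle.load(open("side0.pkl","rb")); C=pickle.load(open("scene0.pkl","rb"))
# top faces: brighter values
def hs(d,u,v): return cv2.cvtColor(d["frame"],cv2.COLOR_RGB2HSV)[v,u]
for n,d,pts in(("side",S,dict(card=(238,187),cu=(214,158),brass=(288,234),red=(304,283),grn=(164,183),table=(214,200))),("scene",C,dict(card=(333,253),cu=(369,288),brass=(282,196),tab=(330,300)))):
    for k,p in pts.items(): print(n,k,hs(d,*p))
for n,d,near in(("side",S,dict(card=(238,189),cu=(214,160),brass=(288,236))),("scene",C,dict(card=(333,255),cu=(369,290),brass=(282,197)))):
    for k,lo,hi,z in(("card",(100,150,130),(125,255,255),.027),("cu",(2,120,150),(9,210,255),.028),("brass",(18,120,170),(30,255,255),.061)):
        try: print(n,k,rect(d,blob(d,lo,hi,near[k],32),z))
        except Exception as e: print(n,k,e)
c=blob(S,(0,180,120),(5,255,255),(304,283),10); print("red",ray(S,c.mean(0),.058))
a=np.hstack([cv2.resize(S["frame"][y-50:y+50,x-65:x+65],None,fx=3,fy=3,interpolation=cv2.INTER_CUBIC) for x,y in((226,175),(328,295))])
save("pics/crop1.png",a)
E
```

```text
side card [106 187 192]
side cu [ 10 147 217]
side brass [ 23 164 231]
side red [  2 245 246]
side grn [ 65 194 219]
side table [ 15 153 202]
scene card [107 189 206]
scene cu [  9 143 229]
scene brass [ 23 150 243]
scene tab [ 14 153 219]
side card [537.  178.5  99.8  45.9 -16.9]
side cu [510.7 418.8   9.1   2.9  45.4]
side brass [544.  -50.   97.3  41.7   6.3]
scene card [539.6 180.2 100.   44.1 -16.3]
scene cu [540.3 321.  107.2  52.2  -7.6]
scene brass [545.6 -48.7  97.9  43.5   6.3]
red [[ 0.49900441 -0.17809189  0.058     ]]
```

View pics/crop1.png

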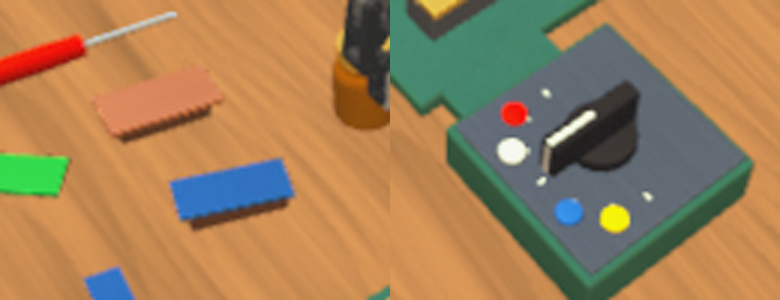

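The pictures put red at detent -1 (clockwise, towards the press), since white sits at -0.5 between it and the lever. Press yaw is about 6.3°. I'll go over the card and look closer.

Call:
drive_tool(steps=[85,-8,16,-5,6.7,85,-8,16,-5,6.7,85,-8,16,-5,6.7,85,-8,16,-5,6.7,85,-8,16,-5,6.7], grip_force=30)

```text
clock: 0.57
position: [0.5844, 0.0807, 0.1808]
tool_rot: [-1.571, 0.0, 0.59]
force: [1.0, -1.0, 0.5]
grip_width: 0.0849
```

Call:
drive_tool(steps=[85,-8,16,-5,6.7,85,-8,16,-5,6.7,85,-8,16,-5,6.7,85,-8,16,-5,6.7,85,-8,16,-5,6.7])

```text
clock: 0.98
position: [0.5444, 0.1606, 0.1559]
tool_rot: [-1.571, 0.0, 1.175]
force: [1.2, 0.1, 0.1]
grip_width: 0.0848
```

Call:
drive_tool(steps=[85,-6,19,-5,6.4,85,0,0,0,0,85,0,0,0,0,85,0,0,0,0,85,0,0,0,0])

```text
clock: 1.4
position: [0.5394, 0.1782, 0.1513]
tool_rot: [-1.571, 0.0, 1.279]
force: [0.5, -0.4, 0.4]
grip_width: 0.0851
```

```bash
python3 - <<'E'
from h import *
d=cam("wrist"); pickle.dump(d,open("w1.pkl","wb")); save("pics/w1.png",d["frame"])
s=monitor.observe(); print(s["clock"],s["position"],s["tool_rot"],s["qpos"],R.from_euler('xyz',s["tool_rot"]).as_matrix()[:,0])
print(proj(d,[[.5385,.1794,.027],[.540,.321,.028]]))
C=cam("scene");p=proj(C,[[.540,.321,.028]])[0]
for D,n in((d,proj(d,[[.5385,.1794,.027]])[0]),):
    try: print(rect(D,blob(D,(100,150,110),(125,255,255),n,250),.027))
    except Exception as e: print(e)
E
```

```text
1.45 [0.53934629 0.17818469 0.15130704] [-1.57114547e+00  2.37344040e-04  1.27893263e+00] [-0.15354786  0.51764794 -0.37481819  1.79306005  0.23875069  0.87535067
  0.64128093] [ 2.87737591e-01  9.57709258e-01 -2.37344038e-04]
[[279.69928412 183.46618744]
 [457.34526814 134.2163792 ]]
[537.8 179.1 100.4  45.1 -16.8]
```

View pics/w1.png

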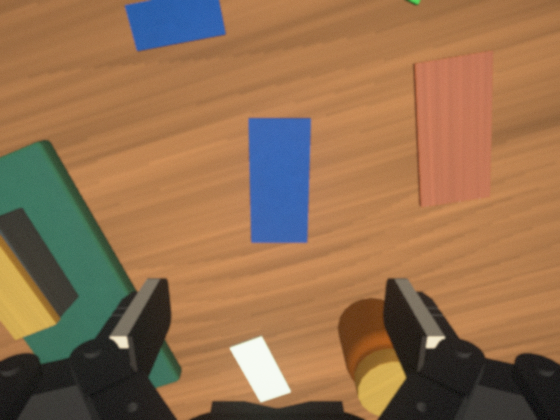

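The card is centred at (280,180), the copper plate at (455,130), the jar at about (370,350), and the pads are at the bottom. The wrist estimate agrees with the others to 1–2 mm. I'll check the copper plate and jar, then descend.

```bash
python3 - <<'E'
from h import *
d=pickle.load(open("w1.pkl","rb"));C=pickle.load(open("scene0.pkl","rb"))
print("jar",ray(C,[293,285],.085))
hsv=cv2.cvtColor(d["frame"],cv2.COLOR_RGB2HSV); print(hsv[130,455],hsv[130,360])
print(rect(d,blob(d,(0,120,100),(9,255,255),(455,130),100),.028))
E
```

```text
jar [[0.71131518 0.22280791 0.085     ]]
[ 10 142 197] [ 14 144 183]
[538.6 318.4 110.   55.3  -7.5]
```

Call:
drive_tool(steps=[80,-1,1,-27,0,80,0,0,-27,0,80,0,0,-25,0,80,0,0,-20,0,80,0,0,-12,0])

```text
clock: 1.92
position: [0.5373, 0.1792, 0.0382]
tool_rot: [-1.569, 0.001, 1.28]
force: [-0.8, -1.0, -0.5]
grip_width: 0.0797
```

Call:
drive_tool(steps=[80,0,0,-12,0,70,0,0,-9,0,60,0,0,0,0,54,0,0,0,0,54,0,0,0,0])

```text
clock: 2.33
position: [0.5386, 0.1802, 0.0201]
tool_rot: [-1.572, -0.001, 1.281]
force: [0.2, 0.8, 0.5]
grip_width: 0.0539
```

Call:
drive_tool(steps=[50,0,0,0,0,46,0,0,0,0,40,0,0,0,0,40,0,0,0,0,40,0,0,0,0], grip_force=25)

```text
clock: 2.75
position: [0.5381, 0.18, 0.0194]
tool_rot: [-1.571, -0.0, 1.281]
force: [0.2, 0.3, 0.6]
grip_width: 0.0399
```

Call:
drive_tool(steps=[40,0,0,4,0,40,0,0,8,0,40,0,0,15,0,40,0,0,23,0,40,0,0,30,0])

```text
clock: 3.17
position: [0.5371, 0.1798, 0.0996]
tool_rot: [-1.569, 0.001, 1.281]
force: [0.2, 0.1, 0.0]
grip_width: 0.0399
```

The fingers reached the commanded 40 mm, narrower than the 48 mm card, so the grasp may have missed. I'll look.

```bash
python3 - <<'E'
from h import *
d=cam("wrist");e=cam("side"); pickle.dump(d,open("w2.pkl","wb")); save("pics/w2.png",np.hstack([d["frame"][:,60:500],cv2.resize(e["frame"][110:285,170:320],(360,420))]))
E
```

```text
(no output)
```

View pics/w2.png

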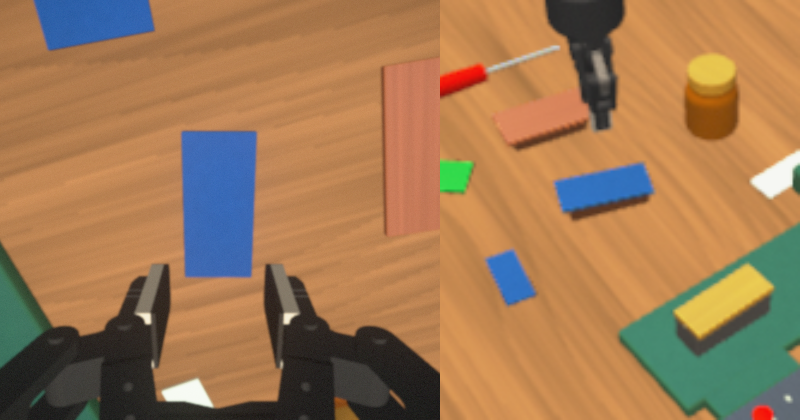

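```bash
python3 - <<'E'
from h import *
d=pickle.load(open("w2.pkl","rb")); e=cam("side")
print(rect(d,blob(d,(100,150,110),(125,255,255),(278,204),120),.027), rect(e,blob(e,(100,150,130),(125,255,255),(238,189),32),.027))
s=monitor.observe(); p=s["position"]; M=R.from_euler('xyz',s["tool_rot"]).as_matrix()
print(p,M.round(3).tolist(),s["grip_width"])
for w in(0,-.005,.014): 
    q=p+M[:,1]*w; print(w,proj(e,q),proj(d,[q+M[:,0]*.02,q-M[:,0]*.02]).tolist())
E
```

```text
[538.5 178.9 101.4  45.8 -16.8] [536.9 178.5 100.   45.8 -16.8]
[0.53925394 0.18038208 0.10176613] [[0.286, 0.004, -0.958], [0.958, 0.001, 0.286], [0.002, -1.0, -0.003]] 0.039766392896838275
0 [[236.18937463 166.45930558]] [[322.94970517622295, 259.9361953916018], [241.00259915253662, 259.80402931331633]]
-0.005 [[236.04022289 165.02486631]] [[324.1289051311909, 264.7537947043287], [240.01706365357686, 264.6141219639484]]
0.014 [[236.602135   170.42895217]] [[319.94925063783785, 247.67789461649232], [243.51046854765536, 247.56389777169392]]
```

The card is undisturbed at (537.5,179,-16.8°). The fingertips show about 15–25 mm farther back than nominal at this opening, so the pads closed above the card. I'll go to z ≈ 15 mm with the fingers at 60 mm and look at the tip height.

Call:
drive_tool(steps=[60,0,0,0,0,60,0,0,0,0,60,0,-1,-15,0,60,0,0,-25,0,60,0,0,-22,0])

```text
clock: 3.73
position: [0.5377, 0.1788, 0.0358]
tool_rot: [-1.57, 0.0, 1.281]
force: [0.1, -0.3, -1.1]
grip_width: 0.0599
```

Call:
drive_tool(steps=[60,0,0,-10,0,60,0,0,-8,0,60,0,0,-4,0,60,0,0,0,0,60,0,0,0,0])

```text
clock: 4.15
position: [0.5383, 0.1791, 0.0157]
tool_rot: [-1.571, -0.0, 1.281]
force: [-0.5, 0.1, -0.2]
grip_width: 0.0597
```

```bash
python3 - <<'E'
from h import *
d=cam("wrist");e=cam("side"); pickle.dump((d,e),open("w3.pkl","wb"))
s=monitor.observe(); print(s["position"],s["force"],s["grip_width"])
save("pics/w3.png",np.hstack([d["frame"][:,80:480],cv2.resize(e["frame"][130:235,190:290],(400,420),interpolation=cv2.INTER_CUBIC)]))
E
```

```text
[0.53852544 0.17914003 0.01606129] [-0.39034252 -0.11358783  0.13513061] 0.06014444703638614
```

View pics/w3.png

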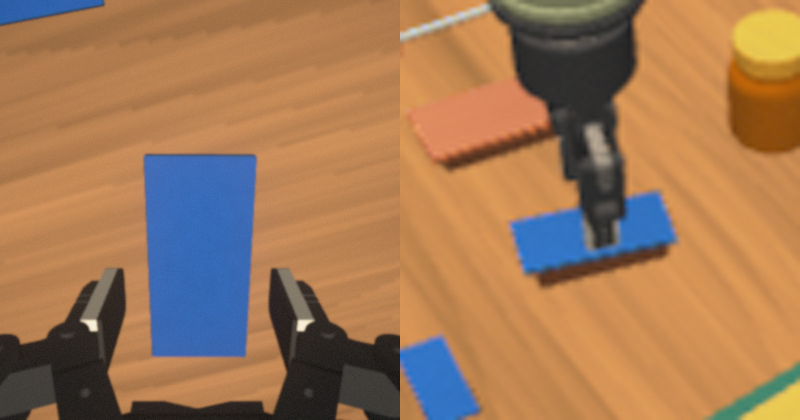

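```bash
python3 - <<'E'
from h import *
d,e=pickle.load(open("w3.pkl","rb"))
for z in(.0,.01,.02,.03,.04,.05):
  a=[.5385-.286*.03,.179-.958*.03,z]; b=[.5385+.286*.03,.179+.958*.03,z]
  print(z,proj(e,[a]).round(1),proj(d,[a,b]).round(1).tolist())
E
```

```text
0.0 [[241.6 202.1]] [[222.6, 241.4], [335.4, 241.3]]
0.01 [[241.3 199.6]] [[219.9, 249.6], [338.3, 249.6]]
0.02 [[241.1 197. ]] [[217.0, 258.7], [341.5, 258.6]]
0.03 [[240.8 194.4]] [[213.7, 268.8], [345.1, 268.7]]
0.04 [[240.6 191.8]] [[210.0, 280.0], [349.0, 280.0]]
0.05 [[240.3 189.1]] [[205.9, 292.6], [353.5, 292.6]]
```

Both views put the tips at z ≈ 37 mm with the TCP at 16 mm, so the tips are about 20 mm behind the TCP at this opening. I'll lower 22 mm more with care and close.

Call:
drive_tool(steps=[64,0,0,-5,0,64,0,0,-5,0,64,0,0,-4,0,64,0,0,-4,0,64,0,0,-4,0])

```text
clock: 4.67
position: [0.5379, 0.1789, -0.0074]
tool_rot: [-1.571, 0.0, 1.281]
force: [-0.5, -0.0, -0.5]
grip_width: 0.0641
```

Call:
drive_tool(steps=[54,0,0,0,0,50,0,0,0,0,44,0,0,0,0,44,0,0,0,0,44,0,0,0,0])

```text
clock: 5.08
position: [0.5381, 0.179, -0.0066]
tool_rot: [-1.571, -0.0, 1.281]
force: [-0.0, -0.7, -0.5]
grip_width: 0.0473
```

Stopped at 47.3 mm, so the card is held. I'll lift it, carry it to the bed at (545,-49.5) turning +23°, and hold it 40 mm above to check.

Call:
drive_tool(steps=[40,0,0,4,0,40,0,0,8,0,40,0,0,16,0,40,0,0,24,0,40,0,-5,22,0], grip_force=35)

```text
clock: 5.5
position: [0.5377, 0.1749, 0.0688]
tool_rot: [-1.571, -0.001, 1.282]
force: [0.1, 0.1, -0.1]
grip_width: 0.0466
```

Call:
drive_tool(steps=[40,0,-12,7,2,40,1,-22,0,2,40,1,-26,0,3,40,1,-26,0,3,40,1,-26,0,3])

```text
clock: 5.92
position: [0.5421, 0.0609, 0.0751]
tool_rot: [-1.572, 0.0, 1.511]
force: [1.2, -0.3, -0.0]
grip_width: 0.0465
```

Call:
drive_tool(steps=[40,1,-26,0,3,40,1,-26,0,3,40,1,-26,0,2,40,0,-22,0,2,40,0,-11.5,0,0])

```text
clock: 6.33
position: [0.5449, -0.0528, 0.0748]
tool_rot: [-1.571, 0.001, 1.681]
force: [0.4, -0.0, -0.6]
grip_width: 0.0467
```

Call:
drive_tool(steps=[40,0,0,0,0,40,0,0,0,0,40,0,0,0,0,40,0,0,0,0,40,0,0,0,0])

```text
clock: 6.75
position: [0.5451, -0.0483, 0.0743]
tool_rot: [-1.571, -0.0, 1.684]
force: [0.6, -0.4, -0.1]
grip_width: 0.0465
```

```bash
python3 - <<'E'
from h import *
s=monitor.observe(); print(s["clock"],s["position"],np.degrees(s["tool_rot"]),s["force"],s["grip_width"],s["qpos"].round(2))
d,e,c=[cam(n) for n in("wrist","side","scene")]; pickle.dump((d,e,c),open("w4.pkl","wb"))
save("pics/w4.png",np.hstack([d["frame"][:,80:480],cv2.resize(e["frame"][170:275,235:335],(400,420),interpolation=cv2.INTER_CUBIC)]))
E
```

```text
6.75 [ 0.54507002 -0.04832167  0.07431637] [-9.00083020e+01 -1.19011976e-02  9.64732514e+01] [ 0.61539167 -0.39160837 -0.13674832] 0.046534419367213364 [ 0.31  0.61 -0.45  1.9   0.39  0.72  1.31]
```

View pics/w4.png

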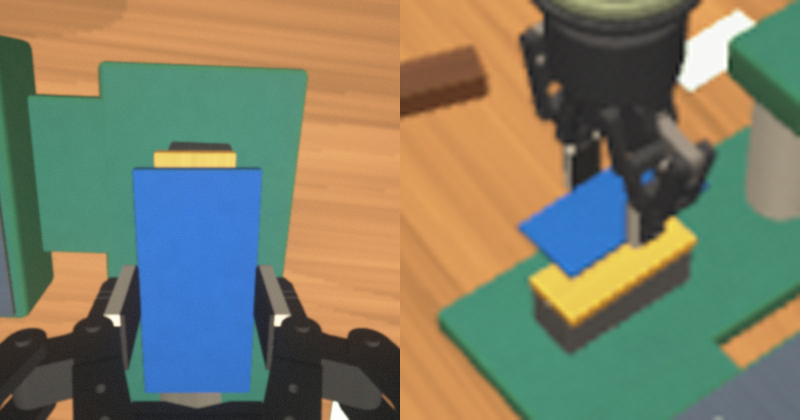

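The card is held flat over the brass plate. I'll measure its held pose, and its height from its known length.

```bash
python3 - <<'E'
from h import *
d,e,c=pickle.load(open("w4.pkl","rb"))
k=blob(d,(100,150,90),(125,255,255),(278,290),150)
for z in(.100,.104,.108,.112): print(z,rect(d,k,z))
b=blob(d,(18,110,120),(32,255,255),(275,160),60); print(rect(d,b,.061), ray(d,[[234,152],[316,152]],.061))
E
```

```text
0.1 [550.1 -48.8 109.8  50.6   6.4]
0.104 [547.6 -49.1 106.8  49.1   6.4]
0.108 [545.1 -49.4 103.7  47.7   6.4]
0.112 [542.6 -49.7 100.6  46.3   6.4]
[499.9 -55.7  39.6   7.9 -83.6] [[ 0.49915504 -0.07550842  0.061     ]
 [ 0.49470938 -0.03605015  0.061     ]]
```

The held card is at (545.1,-49.4,6.4°) with its top at 108 mm, as expected. The brass plate is at about (544.7,-50,6.4°). I'll lower about 42 mm, slowly at the end.

Call:
drive_tool(steps=[40,0,-0.5,-8,0,40,0,0,-12,0,40,0,0,-10,0,40,0,0,-5,0,40,0,0,-2.5,0])

```text
clock: 7.32
position: [0.5442, -0.0499, 0.0351]
tool_rot: [-1.569, -0.0, 1.683]
force: [-0.2, 0.0, -0.3]
grip_width: 0.0462
```

Call:
drive_tool(steps=[40,0,0,-1.5,0,40,0,0,-1,0,40,0,0,-1,0,40,0,0,-0.5,0,40,0,0,0,0])

```text
clock: 7.73
position: [0.5451, -0.0501, 0.0328]
tool_rot: [-1.571, 0.0, 1.682]
force: [-0.5, -0.7, -0.5]
grip_width: 0.0466
```

Call:
drive_tool(steps=[40,0,0,-0.5,0,40,0,0,-0.5,0,40,0,0,0,0,40,0,0,0,0,40,0,0,0,0])

```text
clock: 8.15
position: [0.5452, -0.0501, 0.0323]
tool_rot: [-1.571, 0.0, 1.682]
force: [-2.4, -1.6, 9.7]
grip_width: 0.0464
```

```bash
python3 - <<'E'
from h import *
F=[]
for i in range(4):
    s=monitor.observe(); F.append(s["force"]); d=cam("wrist")
print(np.mean(F,0),s["position"])
k=blob(d,(100,150,90),(125,255,255),(278,290),150)
for z in(.064,.066,.068): print(z,rect(d,k,z))
E
```

```text
[-2.59624316 -0.06378092 10.37292883] [ 0.54519043 -0.05010529  0.03229047]
0.064 [546.4 -51.  105.2  48.5   6.4]
0.066 [545.2 -51.1 103.7  47.8   6.4]
0.068 [543.9 -51.3 102.1  47.1   6.4]
```

Contact force is about 10 N, so the card is down and centred to within 1 mm. I'll ease off, release, rise, and go to the copper plate.

Call:
drive_tool(steps=[40,0,0,0.7,0,48,0,0,0,0,52,0,0,0,0,58,0,0,0,0,60,0,0,5,0])

```text
clock: 8.77
position: [0.5445, -0.05, 0.0368]
tool_rot: [-1.57, -0.0, 1.682]
force: [-0.7, 0.3, 0.3]
grip_width: 0.0601
```

Call:
drive_tool(steps=[60,0,0,15,0,60,0,0,25,0,70,0,0,30,0,80,0,8,14,0,85,0,20,0,-1])

```text
clock: 9.18
position: [0.5466, -0.0242, 0.1247]
tool_rot: [-1.575, 0.002, 1.662]
force: [1.3, 0.4, -0.5]
grip_width: 0.0853
```

Call:
drive_tool(steps=[85,0,30,0,-1.5,85,0,33,0,-1.5,85,-1,33,0,-1.5,85,-1,33,0,-1.5,85,-1,33,0,-1.5])

```text
clock: 9.6
position: [0.5417, 0.1415, 0.1218]
tool_rot: [-1.571, -0.0, 1.533]
force: [0.2, 0.4, 0.4]
grip_width: 0.085
```

Call:
drive_tool(steps=[85,-1,33,0,-1.5,85,-1,33,0,-1.5,85,-1,33,0,-1.5,85,0,33,0,-1,85,0,30,0,0])

```text
clock: 10.02
position: [0.5385, 0.3042, 0.1218]
tool_rot: [-1.571, -0.0, 1.438]
force: [-0.1, 0.3, -0.4]
grip_width: 0.085
```

Call:
drive_tool(steps=[85,0,18,0,0,85,0,0,0,0,85,0,0,0,0,85,0,0,0,0,85,0,0,0,0])

```text
clock: 10.43
position: [0.5394, 0.3187, 0.1215]
tool_rot: [-1.571, 0.001, 1.437]
force: [-0.8, -0.0, -1.1]
grip_width: 0.085
```

```bash
python3 - <<'E'
from h import *
s=monitor.observe(); print(s["clock"],s["position"],np.degrees(s["tool_rot"]),s["force"],s["grip_width"])
d,e=[cam(n) for n in("wrist","side")]; pickle.dump((d,e),open("w5.pkl","wb"))
n=proj(d,[[.5394,.3195,.028]])[0]; print(n, cv2.cvtColor(d["frame"],cv2.COLOR_RGB2HSV)[int(n[1]),int(n[0])])
print("cu",rect(d,blob(d,(0,120,90),(10,255,255),n,110),.028))
print("card on brass side",rect(e,blob(e,(100,150,130),(125,255,255),(288,234),35),.066))
save("pics/w5.png",np.hstack([d["frame"][:,80:480],cv2.resize(e["frame"][170:275,235:335],(400,420),interpolation=cv2.INTER_CUBIC)]))
E
```

```text
10.4333 [0.53936976 0.31865154 0.12152514] [-9.00126631e+01  3.40497252e-02  8.23191978e+01] [-0.78399785 -0.02412105 -1.06426471] 0.08501833456210238
[279.81117582 196.70207286] [  8 138 198]
cu [538.6 319.2 110.9  55.2  -7.5]
card on brass side [545.1 -50.2 104.5  48.5   6.3]
```

View pics/w5.png

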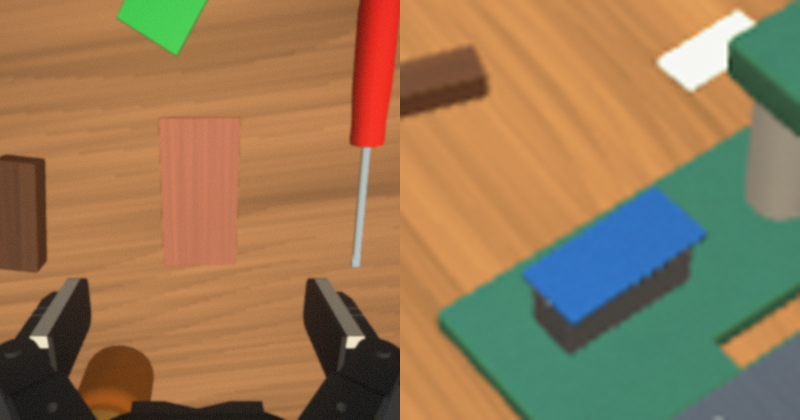

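The card sits squarely on the brass plate (545.1,-50.2,6.3°). The copper plate is centred at (538.7,319.3,-7.5°), and the screwdriver is about 11 cm to its left, clear of the fingers. Descending.

Call:
drive_tool(steps=[74,-0.6,0.6,-22,0.2,74,0,0,-30,0,74,0,0,-28,0,74,0,0,-20,0,72,0,0,-12,0])

```text
clock: 10.95
position: [0.5377, 0.3193, 0.0072]
tool_rot: [-1.569, 0.002, 1.441]
force: [-0.3, 0.6, 1.0]
grip_width: 0.0718
```

Call:
drive_tool(steps=[72,0,0,-8,0,72,0,0,-6,0,72,0,0,-4,0,66,0,0,0,0,60,0,0,0,0])

```text
clock: 11.37
position: [0.5388, 0.3208, -0.0079]
tool_rot: [-1.572, -0.001, 1.442]
force: [1.0, 0.5, 1.0]
grip_width: 0.06
```

Call:
drive_tool(steps=[54,0,0,0,0,48,0,0,0,0,48,0,0,0,0,48,0,0,0,0,48,0,0,0,0], grip_force=60)

```text
clock: 11.78
position: [0.5388, 0.3208, -0.0073]
tool_rot: [-1.572, -0.001, 1.442]
force: [-2.5, -1.7, 8.7]
grip_width: 0.0539
```

Call:
drive_tool(steps=[44,0,0,4,0,44,0,0,8,0,44,0,0,16,0,44,0,0,26,0,44,0,0,26,0])

```text
clock: 12.2
position: [0.5379, 0.3204, 0.0726]
tool_rot: [-1.57, 0.001, 1.442]
force: [0.2, 0.5, -2.4]
grip_width: 0.0537
```

Call:
drive_tool(steps=[44,0,-10,12,1,44,0,-20,0,1,44,0,-28,0,1,44,1,-30,0,1,44,1,-30,0,1])

```text
clock: 12.62
position: [0.5403, 0.2015, 0.0843]
tool_rot: [-1.572, -0.0, 1.53]
force: [1.7, -0.9, -2.6]
grip_width: 0.0536
```

Call:
drive_tool(steps=[44,1,-30,0,1,44,1,-30,0,1,44,1,-30,0,1,44,1,-30,0,1,44,0,-30,0,1])

```text
clock: 13.03
position: [0.5445, 0.051, 0.0843]
tool_rot: [-1.572, 0.0, 1.617]
force: [0.8, -0.4, -2.7]
grip_width: 0.054
```

Call:
drive_tool(steps=[44,0,-30,0,1,44,0,-28,0,1,44,0,-22,0,1,44,0,-15,0,0.8,44,0,-7,0,0])

```text
clock: 13.45
position: [0.5443, -0.0522, 0.084]
tool_rot: [-1.571, 0.001, 1.68]
force: [-0.2, -0.3, -3.3]
grip_width: 0.0536
```

Call:
drive_tool(steps=[44,0,0,0,0,44,0,0,0,0,44,0,0,0,0,44,0,0,0,0,44,0,0,0,0])

```text
clock: 13.87
position: [0.5444, -0.0483, 0.0835]
tool_rot: [-1.571, -0.0, 1.684]
force: [0.5, -0.0, -3.3]
grip_width: 0.0536
```

```bash
python3 - <<'E'
from h import *
s=monitor.observe(); print(s["clock"],s["position"],np.degrees(s["tool_rot"]),s["force"],s["grip_width"])
d,e=[cam(n) for n in("wrist","side")]; pickle.dump((d,e),open("w6.pkl","wb"))
k=blob(d,(0,100,80),(11,255,255),(278,290),170); z=s["position"][2]+.0355
for q in(z-.004,z,z+.004): print(round(q,4),rect(d,k,q))
k=blob(d,(100,150,90),(125,255,255),(278,150),90); print("card",rect(d,k,.066))
save("pics/w6.png",np.hstack([d["frame"][:,80:480],cv2.resize(e["frame"][170:275,235:335],(400,420),interpolation=cv2.INTER_CUBIC)]))
E
```

```text
13.8667 [ 0.54444341 -0.04830925  0.08345524] [-9.00033308e+01 -1.36659244e-02  9.64753769e+01] [ 0.53568083 -0.01976906 -3.27410342] 0.05363051189671027
0.115 [546.7 -49.3 115.7  57.7   6. ]
0.119 [544.2 -49.6 112.3  56.    6. ]
0.123 [541.7 -49.8 108.9  54.3   6. ]
card [496.2 -56.8  46.5   4.  -83.6]
```

View pics/w6.png

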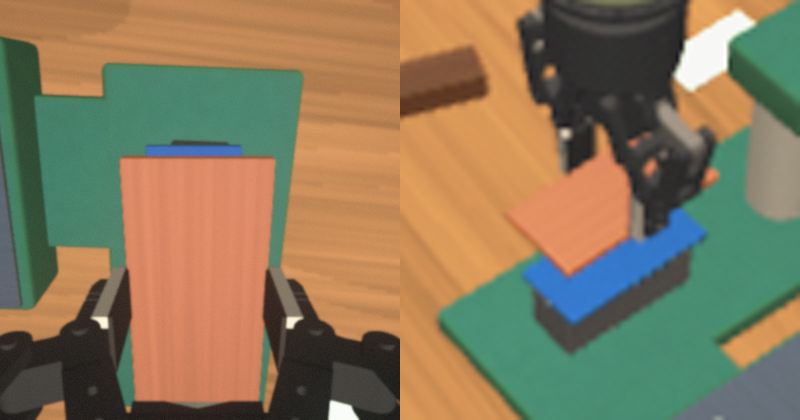

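The copper plate is held flat at (544.2,-49.6,6.0°), with its top at 119 mm. The card is at about (545.1,-50.4,6.35°). I'll correct about 1 mm and 0.3°, then lower 47 mm.

Call:
drive_tool(steps=[44,0.8,-0.8,-8,0.3,44,0,0,-12,0,44,0,0,-12,0,44,0,0,-7,0,44,0,0,-4,0])

```text
clock: 14.38
position: [0.5443, -0.0501, 0.0385]
tool_rot: [-1.569, -0.0, 1.688]
force: [0.0, 0.0, -2.3]
grip_width: 0.0539
```

Call:
drive_tool(steps=[44,0,0,-1.5,0,44,0,0,-1,0,44,0,0,-0.5,0,44,0,0,-0.5,0,44,0,0,0,0])

```text
clock: 14.8
position: [0.5454, -0.0503, 0.0372]
tool_rot: [-1.571, 0.0, 1.688]
force: [0.6, 1.1, -3.2]
grip_width: 0.0536
```

Call:
drive_tool(steps=[44,0,0,-0.5,0,44,0,0,-0.5,0,44,0,0,0,0,44,0,0,0,0,44,0,0,0,0])

```text
clock: 15.22
position: [0.5454, -0.0503, 0.0367]
tool_rot: [-1.571, 0.001, 1.688]
force: [-3.7, 0.9, 10.4]
grip_width: 0.0537
```

Contact is made (force change about 13 N). I'll ease off, release, rise and go above the dial.

Call:
drive_tool(steps=[44,0,0,0.7,0,54,0,0,0,0,60,0,0,0,0,66,0,0,0,0,68,0,0,5,0])

```text
clock: 15.63
position: [0.5448, -0.0502, 0.0412]
tool_rot: [-1.57, -0.0, 1.688]
force: [0.0, 0.3, -0.1]
grip_width: 0.0679
```

Call:
drive_tool(steps=[68,0,0,15,0,68,0,0,28,0,68,0,0,32,0,68,0,0,32,0,68,-1,-10,4,0])

```text
clock: 16.05
position: [0.5466, -0.0584, 0.158]
tool_rot: [-1.578, 0.0, 1.69]
force: [1.6, -0.3, 0.8]
grip_width: 0.0679
```

Call:
drive_tool(steps=[60,-1,-28,0,0,50,-1,-35,0,0,50,-1,-35,0,0,50,-1,-35,0,0,50,-1,-35,0,0])

```text
clock: 16.47
position: [0.5389, -0.23, 0.153]
tool_rot: [-1.571, 0.0, 1.688]
force: [1.0, 1.0, 1.0]
grip_width: 0.0497
```

Call:
drive_tool(steps=[50,0,0,0,0,50,0,0,0,0,50,0,0,0,0,50,0,0,0,0,50,0,0,0,0])

```text
clock: 16.88
position: [0.5395, -0.227, 0.1528]
tool_rot: [-1.571, -0.0, 1.689]
force: [0.3, 1.1, 0.9]
grip_width: 0.0499
```

```bash
python3 - <<'E'
from h import *
s=monitor.observe(); print(s["clock"],s["position"],np.degrees(s["tool_rot"]),s["force"],s["grip_width"])
d,e,c=[cam(n) for n in("wrist","side","scene")]; pickle.dump((d,e,c),open("w7.pkl","wb"))
print("cu",rect(e,blob(e,(0,100,100),(11,255,255),(288,232),40),.072))
for n,lo,hi in(("red",(0,180,100),(5,255,255)),("yel",(22,150,120),(33,255,255)),("blu",(100,150,120),(125,255,255))):
    try: k=blob(d,lo,hi,(280,180),250); m=cv2.minEnclosingCircle(k); print(n,m,ray(d,m[0],.058))
    except Exception as x: print(n,x)
save("pics/w7.png",np.hstack([d["frame"][:,80:480],cv2.resize(e["frame"][185:290,235:335],(400,420),interpolation=cv2.INTER_CUBIC)]))
E
```

```text
16.8833 [ 0.53947758 -0.22699149  0.15279253] [-9.00130952e+01 -7.52206080e-03  9.68000983e+01] [0.33067187 1.09760796 0.93272799] 0.04986174513552701
cu [543.2 -52.2 113.2  58.9   6.4]
red ((352.0, 151.0), 13.038504600524902) [[ 0.50005602 -0.17967886  0.058     ]]
yel ((199.5, 144.5), 14.089102745056152) [[ 0.50806457 -0.28614696  0.058     ]]
blu ((232.89073181152344, 114.30794525146484), 14.10568904876709) [[ 0.48479621 -0.26467065  0.058     ]]
```

View pics/w7.png

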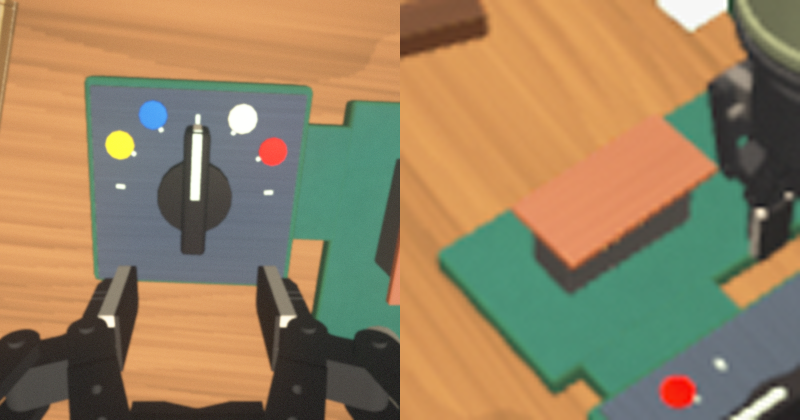

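The copper plate lies on the card. The dial shows red at (353,151), white at (323,118), the lever at detent 0, and the hub at about (275,197). I'll work out the dial axis from the lever and hub.

```bash
python3 - <<'E'
from h import *
d,e,c=pickle.load(open("w7.pkl","rb"))
g=cv2.cvtColor(d["frame"],cv2.COLOR_RGB2GRAY); m=((g<45)*255).astype(np.uint8); m[265:]=0; m[:60]=0
cs=cv2.findContours(m,cv2.RETR_EXTERNAL,cv2.CHAIN_APPROX_NONE)[0]
for k in cs:
    if cv2.contourArea(k)>1500: print(cv2.boundingRect(k))
print("hub",ray(d,[[275,197]],.066),"ends top",ray(d,[[277,127],[273,252]],.100))
print("hub edges",ray(d,[[237,197],[311,197]],.066))
# copper from scene
k=blob(c,(0,100,100),(11,255,255),(282,192),35); print(rect(c,k,.072))
print(proj(d,[[.5388,-.2290,.100],[.5388,-.2290,.066]]))
E
```

```text
hub [[ 0.53750719 -0.22964584  0.066     ]] ends top [[ 0.48440211 -0.23454146  0.1       ]
 [ 0.56384799 -0.22771501  0.1       ]]
hub edges [[ 0.54067263 -0.25637062  0.066     ]
 [ 0.53450832 -0.20432733  0.066     ]]
[546.  -48.1 117.5  61.3   6.6]
[[275.54709371 215.69272866]
 [275.69264854 198.82592751]]
```

Axis ≈ (537.3,-229.8), bar yaw ≈ 5–6°. Lowering over it and gripping.

Call:
drive_tool(steps=[50,-1,-1.5,-10,-0.8,50,-1,-1.3,-25,0,50,0,0,-25,0,50,0,0,-16,0,50,0,0,-9,0], grip_force=40)

```text
clock: 17.45
position: [0.536, -0.2306, 0.065]
tool_rot: [-1.568, -0.001, 1.673]
force: [-0.6, 0.5, 0.4]
grip_width: 0.05
```

Call:
drive_tool(steps=[45,0,0,-5,0,35,0,0,0,0,26,0,0,0,0,20,0,0,0,0,14,0,0,0,0])

```text
clock: 17.87
position: [0.5374, -0.2293, 0.0637]
tool_rot: [-1.571, -0.001, 1.675]
force: [-5.7, 3.0, 10.6]
grip_width: 0.0149
```

Call:
drive_tool(steps=[10,0,0,0,0,10,0,0,0,0,10,0,0,0,0,10,0,0,0,0,10,0,0,0,0])

```text
clock: 18.28
position: [0.5374, -0.2294, 0.0637]
tool_rot: [-1.571, -0.001, 1.675]
force: [-5.6, 10.3, 10.7]
grip_width: 0.0149
```

Gripped at 15 mm. The +10 N in z suggests the tips touch the hub, so I'll raise 2 mm before turning clockwise 57°.

Call:
drive_tool(steps=[10,0,0,2,0,10,0,0,0,-4,10,0,0,0,-5,10,0,0,0,-5,10,0,0,0,-5])

```text
clock: 18.7
position: [0.5371, -0.2287, 0.0641]
tool_rot: [-1.57, -0.003, 1.339]
force: [3.6, 11.8, -18.6]
grip_width: 0.0143
```

Call:
drive_tool(steps=[10,0,0,0,-5,10,0,0,0,-5,10,0,0,0,-5,10,0,0,0,-5,10,0,0,0,-5])

```text
clock: 19.12
position: [0.5375, -0.2278, 0.0641]
tool_rot: [-1.568, -0.003, 0.904]
force: [4.3, 15.9, -17.8]
grip_width: 0.0147
```

Call:
drive_tool(steps=[10,0,0,-1,-5,10,0,0,0,-5,10,0,0,0,-3.2,10,0,0,0,0,10,0,0,0,0])

```text
clock: 19.53
position: [0.5379, -0.2274, 0.064]
tool_rot: [-1.568, -0.002, 0.678]
force: [1.9, 17.7, -2.3]
grip_width: 0.0145
```

Call:
drive_tool(steps=[20,0,0,0,0,28,0,0,0,0,36,0,0,0,0,44,0,0,3,0,50,0,0,8,0])

```text
clock: 19.95
position: [0.5367, -0.2312, 0.0745]
tool_rot: [-1.57, 0.001, 0.675]
force: [-0.1, -0.3, -0.5]
grip_width: 0.0498
```

Call:
drive_tool(steps=[50,0,0,20,0,50,0,0,30,0,50,0,0,36,0,50,-20,-10,30,0,50,-20,-10,10,0])

```text
clock: 20.37
position: [0.4987, -0.2513, 0.2055]
tool_rot: [-1.576, -0.003, 0.677]
force: [0.2, 0.0, 1.7]
grip_width: 0.0503
```

Call:
drive_tool(steps=[50,0,0,0,0,50,0,0,0,0,50,0,0,0,0,50,0,0,0,0,50,0,0,0,0])

```text
clock: 20.78
position: [0.4975, -0.2504, 0.2]
tool_rot: [-1.57, 0.0, 0.676]
force: [-0.2, -0.1, -0.4]
grip_width: 0.0497
```

```bash
python3 - <<'E'
from h import *
s=monitor.observe(); print(s["clock"],s["position"],np.degrees(s["tool_rot"]),s["force"],s["grip_width"])
d,e,c=[cam(n) for n in("wrist","side","scene")]; pickle.dump((d,e,c),open("w8.pkl","wb"))
save("pics/w8.png",np.hstack([d["frame"][:,60:500][:,:],cv2.resize(e["frame"][185:345,260:396],(357,420),interpolation=cv2.INTER_CUBIC)]))
E
```

```text
20.7833 [ 0.49748173 -0.25041055  0.19999401] [-8.99404492e+01  1.01146843e-02  3.87474490e+01] [-0.16484199 -0.05653986 -0.42611788] 0.04974249421347236
```

View pics/w8.png

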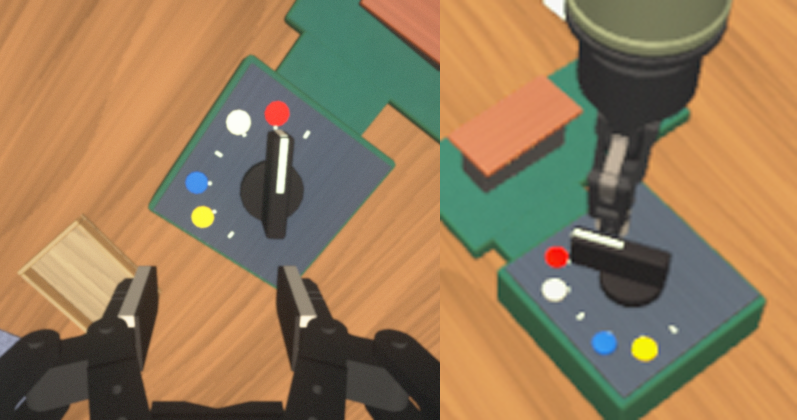

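The lever points at the red disc at (337,113) and is released. I'll check the angle and the copper plate numerically.

```bash
python3 - <<'E'
from h import *
d,e,c=pickle.load(open("w8.pkl","rb"))
p=ray(d,[[342,132],[335,237]],.100)[:,:2]; v=p[0]-p[1]; r=ray(d,[[337,113]],.058)[0,:2]; ax=p[0]-v/np.linalg.norm(v)*.052
f=lambda w:np.degrees(np.arctan2(w[1],w[0]))
print("lever dir",f(v),"rel to -x press",(f(v)-186.3+180)%360-180,"axis",ax,"red dir",f(r-ax),f(r-np.array([.5374,-.2298])))
for n,D,near in(("side",e,(288,230)),("scene",c,(282,192))):
    hsv=cv2.cvtColor(D["frame"],cv2.COLOR_RGB2HSV); print(n,hsv[near[1],near[0]])
    for v0 in(100,170,200):
        k=blob(D,(0,100,v0),(13,200,255),near,40); print(v0,rect(D,k,.072),rect(D,k,.069))
S=lambda D,x,y,w:cv2.resize(D["frame"][y-w:y+w,x-w:x+w],(400,400),interpolation=cv2.INTER_CUBIC)
save("pics/w9.png",np.hstack([S(c,282,197,35),S(e,288,238,35)]))
E
```

```text
lever dir 128.04164333072333 rel to -x press -58.25835666927668 axis [ 0.53630463 -0.22827407] red dir 125.97284092252175 125.96389692313574
side [ 10 142 226]
100 [543.8 -51.2 115.1  60.5   6.8] [545.2 -49.2 115.5  60.7   6.8]
170 [544.7 -50.  113.2  58.3   6.8] [546.1 -48.  113.6  58.5   6.8]
200 [545.  -49.2 112.3  56.9   6.8] [546.4 -47.2 112.7  57.1   6.8]
scene [  9 140 229]
100 [544.1 -49.  123.3  64.    9.2] [542.4 -51.3 123.7  64.2   9.2]
170 [543.  -52.  118.   62.1   6.8] [541.3 -54.3 118.4  62.3   6.8]
200 [542.2 -51.5 118.5  60.2   8.8] [540.5 -53.8 118.8  60.4   8.8]
```

View pics/w9.png

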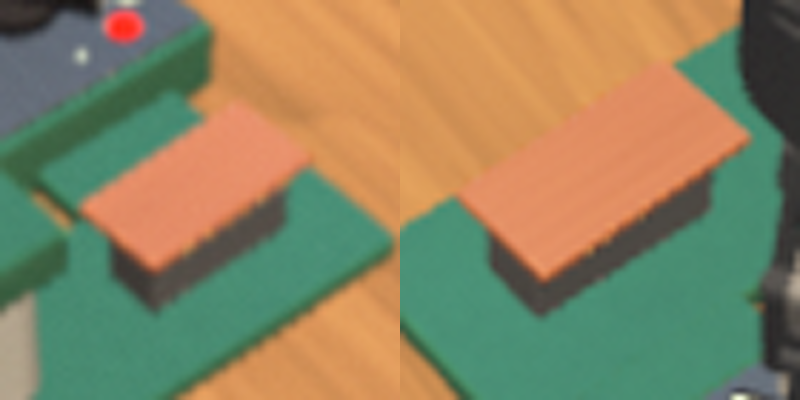

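The copper plate lies flat and square at about (545,-49.5,6.8°). The lever is at -58°, against -57.3° for the detent. Handing in.

```bash
python3 -c "
from workcell import workorder; print(workorder.job_done())"
```

```text
the job is handed in; nothing more can be done
None
```

The job is done and handed in at about 21 s. The blue card was set down on the brass plate, the copper plate was set down on the card, and the selector was turned to red and let go.

**Last checks**
- **Card:** after release it lay within about 1 mm of the brass centre, at yaw 6.3° against 6.3–6.4°.
- **Copper plate:** from the side view it lies at about (545, -49.5) mm, yaw 6.8°, against a card centre of (545, -50).
- **Contact:** both set-down forces were about 10 N.
- **Lever:** it measures -58° against the red detent's -57.3°, and the pointer is at the red disc. The arm was 10 cm clear and touching nothing.

**What failed or disagreed**
- **First card grasp:** it closed above the card without touching it. The fingertips proved to be about 35 mm farther back than the stated geometry, so I regrasped lower.
- **Copper pose from the scene camera:** it disagreed by 2–3 mm and up to 2.4°. Its outline came out too large, 118–123 mm long against the real 112 mm, because the colour mask ran past the top face, so I went by the side view.
- **Dial axis:** the estimates spread by about 3 mm, and turning the lever put up to about 25 N on the wrist, well within the limit.
- **Other things on the bench:** I did not re-measure the other things. The arm touched nothing else on the way, and they looked undisturbed in the pictures I viewed.

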